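# Load the burn-out tray in order of mould size

### The job

Load the furnace tray: stand the four round steel moulds upright on its four engraved circles, each centred on its circle, in order of diameter with the largest next to the black tray handle and the smallest at the other end. One mould is still held in the toggle clamp: flip the clamp arm up past upright, lift that mould out and leave the clamp open. Do not shift the plaster jaw model.

Things in the scene. Friction and masses are not known exactly. Their poses are not given: they have to be found in the camera images.
- mould_a: the smallest mould: an upright steel casting ring filled with cream investment, a plain round cylinder 30 mm in diameter and 50 mm tall; origin at the centre of its underside, z up its axis. The four moulds differ only in diameter; at the start any one of them, whichever it is, stands on the bench inside the clamp jig's seat frame and the other three stand free on the bench
- mould_b: the second smallest mould: an upright steel casting ring filled with cream investment, a plain round cylinder 39 mm in diameter and 50 mm tall; origin at the centre of its underside, z up its axis. The four moulds differ only in diameter; at the start any one of them, whichever it is, stands on the bench inside the clamp jig's seat frame and the other three stand free on the bench
- mould_c: the second largest mould: an upright steel casting ring filled with cream investment, a plain round cylinder 48 mm in diameter and 50 mm tall; origin at the centre of its underside, z up its axis. The four moulds differ only in diameter; at the start any one of them, whichever it is, stands on the bench inside the clamp jig's seat frame and the other three stand free on the bench
- mould_d: the largest mould: an upright steel casting ring filled with cream investment, a plain round cylinder 57 mm in diameter and 50 mm tall; origin at the centre of its underside, z up its axis. The four moulds differ only in diameter; at the start any one of them, whichever it is, stands on the bench inside the clamp jig's seat frame and the other three stand free on the bench
- tray: fixed flat aluminium loading tray, 90 mm (its x) by 400 mm (its y) and 8 mm thick; origin at the centre of its underside, z up. Engraved on its top are four equal circles (outer diameter 68 mm) in one row along its y axis, centred at x = 0 and y = -120, -40, +40 and +120 mm
- tray_handle: black bar handle standing fixed on top of one end of the tray (70 mm long across the tray, 40 mm high, 16 mm thick), at tray y = +180 or -180 mm: which end varies. The other end has only a flat 4 mm steel lug. Origin at the centre of its underside
- jig: fixed toggle clamp jig. Origin on the bench at the centre of its seat, a square frame of 8 mm high walls open to the bench (inside 72 mm, outside 88 mm), in whose centre the held mould stands. The clamp's hinge lies at x = 0, y = -95, z = 68 mm in this frame, its axis along x, between steel cheeks 78 mm high. The jig's base plate and cheeks reach to y = -120 mm
- clamp (a joint): clamp arm angle, rad: 0 closed (arm level, from the hinge along jig +y, rubber foot 1 mm over the mould), 1.57 upright, 1.9 open stop. The arm is a bar 14 mm wide, 10 thick, 100 long, one piece with the black handle at the hinge: push the handle away from the mould, then down, to raise the arm. Friction (0.14 N m) holds it where left
- clamp_grip (a point): point inside the black clamp handle, 80 mm from the hinge; it turns with the handle. Handle: 20 mm wide along the hinge, 14 mm thick, ending 105 mm from the hinge; with the clamp closed it stands up from the hinge leaning 0.35 rad away from the mould, later 0.35 rad plus the joint angle
- model: loose plaster jaw model, 56 by 56 mm and 40 mm tall, a bystander on the bench; origin at the centre of its underside
Mind the look-alikes: they are no part of the job. Leave any green look-alike of the mould_c alone.

How it is judged:
On the way:
1. the clamp arm is flipped up past upright (joint above 1.57 rad) (value of joint clamp above 1.57 rad), for 0.2 s.
At the end, for the whole second after the job is handed in: All four moulds stand released and at rest on the tray, upright within 0.1 rad, each within 12 mm along and across the tray of the centre of its circle, in order of diameter with the largest at the circle nearest the tray handle; the clamp arm stays open past upright (above 1.57 rad) (value of joint clamp above 1.57 rad and x of mould_a in the frame of tray between -0.012 and 0.012 m and z of mould_a in the frame of tray between 0.004 and 0.012 m and angle between each of mould_a, mould_b, mould_c, mould_d's own z axis and vertical below 0.1 rad and linear speed of each of mould_a, mould_b, mould_c, mould_d below 0.02 m/s and contact force between each of mould_a, mould_b, mould_c, mould_d and the fingers below 0.1 N and x of mould_b in the frame of tray between -0.012 and 0.012 m and z of mould_b in the frame of tray between 0.004 and 0.012 m and x of mould_c in the frame of tray between -0.012 and 0.012 m and z of mould_c in the frame of tray between 0.004 and 0.012 m and x of mould_d in the frame of tray between -0.012 and 0.012 m and z of mould_d in the frame of tray between 0.004 and 0.012 m and ((y of tray_handle in the frame of tray above 0 m and y of mould_a in the frame of tray between -0.132 and -0.108 m and y of mould_b in the frame of tray between -0.052 and -0.028 m and y of mould_c in the frame of tray between 0.028 and 0.052 m and y of mould_d in the frame of tray between 0.108 and 0.132 m) or (y of tray_handle in the frame of tray below 0 m and y of mould_a in the frame of tray between 0.108 and 0.132 m and y of mould_b in the frame of tray between 0.028 and 0.052 m and y of mould_c in the frame of tray between -0.052 and -0.028 m and y of mould_d in the frame of tray between -0.132 and -0.108 m))); the robot touches nothing.
It fails at once if the plaster jaw model is shifted by more than 20 mm (distance of model from where it was at the start of the episode above 0.02 m).
It also fails if it takes over 133 s, if anything falls off the work surface, if the arm or the gripper's body presses on something with over 40 N, if the wrist force passes 120 N, or if a joint passes its speed limit or range.

### The arm

A 7-joint arm with a two-finger parallel gripper is mounted at the origin on the work surface. World frame = base frame: x ahead of the robot, y to its left, z up, the work surface at z = 0. Lengths are in m, angles in rad, forces in N, time in s.
With the tool pointing down it reaches from about 0.35 to 0.9 m from the base axis. Payload 8.1 kg.
Tool frame: the origin (TCP) lies at the very end of the fingers, on their centre line; the grasp point (between the pads) lies 19 mm behind it (grasp_offset is the distance from the TCP to the grasp point, in m); z points along the fingers, y is the line along which they close (so a half turn about z gives the same grasp; the last joint's range is limited). The gripper opens to 92 mm and grips with 3 to 60 N. Pads are 19 mm wide; open, the fingers measure 130 mm over their backs; the gripper's body (75 mm by 190 mm) begins 47 mm behind the grasp point.
Start: joints at [-1.326, 0.434, 0.025, 1.573, -0.012, 1.134, -0.075], TCP at [0.213, 0.588, 0.227] pointing down, gripper open.
Joint ranges: [-2.62, 2.62], [-0.44, 2.09], [-1.27, 1.32], [0.08, 2.57], [-1.32, 4.46], [0.12, 2], [-2.74, 2.74]. Speed limits (rad/s): [2.22, 2.22, 3.01, 3.01, 3.14, 3.14, 3.14].

### API

Orientations are given as a rotation vector (axis times angle).
In Python, from cell import observe, get_image, camera_params, sign_off, silhouettes, grasp_offset gives the robot as it stands. The module is installed in compiled form; this text tells all that it offers.
- The arm moves only by the tool jog_arm, never from a script. Its argument "motion" is a list that holds one entry, the list of rows, each a list of 7 numbers: the shift along the tool's x, y, z in m, then the turn, a rotation vector about the tool's x, y, z in rad, then the closure, from -1 (fully open) to 1 (shut), so that 0 is half open. In form: [[[dx, dy, dz, wx, wy, wz, hand], ...]]. A call has 1 to 10 rows; each row is the pose to reach, as a shift and turn from the pose commanded when the call began, along the tool's axes at that moment; what a row does not reach only later rows make up. A row lasts 1/12 s, in which the tool goes at most 41.7 mm and 7.16 degrees, less where a joint would pass 70% of its speed; a pose out of reach is approached as far as the arm can. A call with a gripper value outside its range is refused whole. The fingers move at their own pace and stop on an object; "force" is the grip in N (left out, the last holds). Time passes only in rows, so rows that repeat a pose let the fingers close. It gives the time, the measured TCP pose, the force, the opening and the grip force at its end, in the units of the state.
- observe(): the state, without advancing time (a new reading comes with each control period).
- get_image(name): name is "scene" or "top" or "wrist"; returns the picture (420x560x3 uint8, red, green, blue); there is no depth.
- camera_params(name): a dict with "vertical_fov" (degrees; the focal length in pixels is half the picture's height over the tangent of half this angle, whatever the lens; pixels are square), "cx", "cy" (the principal point, pixels), "dist_coeffs" ([k1, k2, p1, p2, k3] as OpenCV has them; the pictures are not rectified), "T" (4x4, takes a point from camera to world coordinates). Camera axes: x right, y down, z forward; pixel columns grow to the right and rows downward; lengths in m; the calibration is good to about 2 mm. A picture is of the moment at which its call begins: read the wrist's pose just before it. camera_params takes no time and is no camera call; for the wrist camera it gives the pose at the moment of the call.
- sign_off(): hands the job in; it is judged then, once.
Trained networks look in the newest picture that a camera, given by its name, has taken for a name from the list of things; names that differ only in an ending like _2 or _b are one class to them, and where a whole thing is asked for, a point or a joint stands for the part that bears it (a point fixed in the world has none). Each returns a list of dicts, best first, with "p" (0 to 1); they miss things now and then, are a little off and sometimes report something else, mostly with a low value. They report only what shows in the picture. A call takes as long as a camera call. They do not tell look-alikes from the thing itself.
- silhouettes(query, camera): "mask" (420x560 bool, what is visible of it) and "pixel" ([column, row] in pixels, amid what is visible of it).
The state is a dict: "clock": time; "joints": joint angles; "dq": joint speeds; "joint_efforts": joint torques, N m; "position": TCP position; "ee_rot": TCP orientation; "force": force on the tool from outside, world axes, zero at the start; "ft_torque": the same for the moment, N m; "width": opening from 0.0 (shut) to 1.0 (fully open); "gripper_force": force on a finger pad.
Only numpy, scipy, OpenCV 4.12 (cv2) and the standard library are available. Lean on these libraries where they do the work, as an engineer would, in place of code of your own. Each camera call takes 0.05 s, during which the arm holds its last target. There are 200 camera calls.

## Working session

There is one attempt and no reset: what is moved stays moved. The work goes in short steps, Python scripts to look and compute and a tool call to move; the robot and the scene stay as the last step left them, time stands still between calls to the robot, and variables do not carry over. Pictures are saved under pics/ and viewed, at most 14 in all, crops included, and the job is handed in when it is done.

Besides the shell and the picture viewer there is one more tool, called after ">>>" as name(argument=value, ...) on one line, values as JSON. jog_arm: Moves the arm, as the interface text tells. Its arguments: {"type":"object","properties":{"motion":{"type":"array"},"force":{"type":"number"}},"required":["motion"]}

```bash
mkdir -p pics; cat > h.py <<'E'
import numpy as np, cv2
from cell import *
from scipy.spatial.transform import Rotation as R
def K(p): 
    f=210/np.tan(np.radians(p["vertical_fov"])/2); return np.array([[f,0,p["cx"]],[0,f,p["cy"]],[0,0,1.]])
def proj(p,P):
    T=np.linalg.inv(p["T"]); return cv2.projectPoints(np.asarray(P,float).reshape(-1,1,3),cv2.Rodrigues(T[:3,:3])[0],T[:3,3],K(p),np.array(p["dist_coeffs"],float))[0].reshape(-1,2)
def unproj(p,px,z):
    px=np.asarray(px,float).reshape(-1,1,2); d=cv2.undistortPoints(px,K(p),np.array(p["dist_coeffs"],float)).reshape(-1,2)
    T=np.array(p["T"]); D=np.c_[d,np.ones(len(d))]@T[:3,:3].T; o=T[:3,3]
    return o+D*((z-o[2])/D[:,2:])
def save(n,im): cv2.imwrite(f"pics/{n}.png",cv2.cvtColor(im,cv2.COLOR_RGB2BGR))
E
python3 - <<'E'
from h import *
print(observe())
a=get_image("top"); b=get_image("scene")
save("top0",a); save("scene0",b)
for c in("top","scene"):
    p=camera_params(c); print(c,p["vertical_fov"],p["dist_coeffs"],np.round(p["T"],3).tolist())
E
```

```text
{'clock': 0.0, 'joints': array([-1.32558601,  0.43522967,  0.02496084,  1.57405997, -0.01162566,
        1.13398182, -0.0750904 ]), 'dq': array([ 0.00025212, -0.00088456,  0.00096168, -0.00081986,  0.00050434,
        0.00188667,  0.00089257]), 'joint_efforts': array([ 7.90473878e-04, -6.67847300e+01,  9.85505171e-01, -3.14457214e+01,
       -6.04988867e-02,  4.32220974e-02,  1.82953181e-04]), 'position': array([0.21289605, 0.58710367, 0.22595502]), 'ee_rot': array([-5.43654912e-01, -3.09403713e+00,  2.39679593e-03]), 'force': array([ 0.07651312, -0.0944243 , -1.10964314]), 'ft_torque': array([ 0.04131119,  0.00335007, -0.01428131]), 'gripper_force': 0.0, 'width': 0.9978899064270839}
top 44.675126783268865 [-0.10841497  0.          0.          0.          0.        ] [[0.02, -0.997, 0.081, 0.446], [-1.0, -0.021, -0.013, 0.012], [0.014, -0.081, -0.997, 1.265], [0.0, 0.0, 0.0, 1.0]]
scene 55.50739304021527 [-0.02814186  0.          0.          0.          0.        ] [[0.847, 0.39, -0.361, 0.858], [0.531, -0.6, 0.598, -0.478], [0.016, -0.699, -0.715, 0.689], [0.0, 0.0, 0.0, 1.0]]
```

View pics/top0.png

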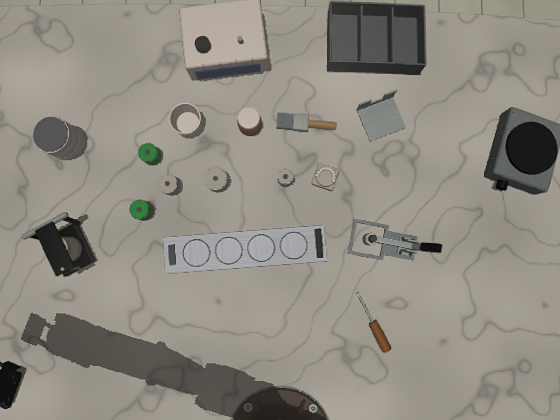

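View pics/scene0.png

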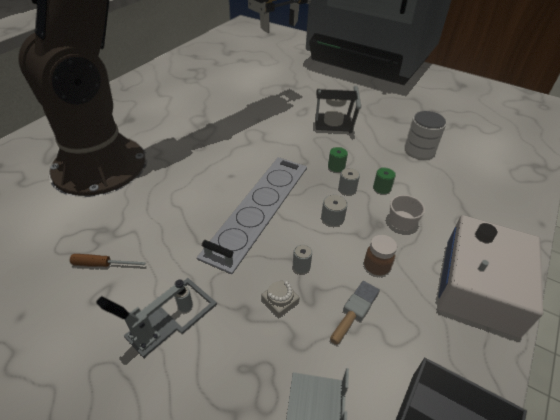

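The top view shows free moulds at (217,180), (170,185) and (286,177). The clamp jig is at (370,240), with its hinge towards the right. The tray runs from (165,252) to (326,242), and the scene view shows the upright black handle at its right end (318,242). The model is at (325,177), and the green look-alikes are at (149,153) and (140,210).

```bash
cat >> h.py <<'E'
from scipy.optimize import minimize
def hullmask(p,P):
    m=np.zeros((420*4,560*4),np.uint8); q=proj(p,P); h=cv2.convexHull(((q+.5)*4-.5).astype(np.float32))
    cv2.fillConvexPoly(m,np.round(h).astype(int),1); return cv2.resize(m.astype(np.float32),(560,420),interpolation=cv2.INTER_AREA)
t=np.linspace(0,2*np.pi,48,endpoint=False)
def cyl(x,y,d,z0=0,h=.05): 
    c=np.c_[x+d/2*np.cos(t),y+d/2*np.sin(t)]; return np.r_[np.c_[c,0*t+z0],np.c_[c,0*t+z0+h]]
def iou(a,b): b=b.astype(float); return np.minimum(a,b).sum()/np.maximum(a,b).sum()
def fit(p,mask,gen,x0,step):
    f=lambda v:-iou(hullmask(p,gen(*v)),mask)
    s=np.array([x0]+[np.array(x0)+np.eye(len(x0))[i]*step[i] for i in range(len(x0))])
    r=minimize(f,x0,method="Nelder-Mead",options=dict(initial_simplex=s,maxiter=150,xatol=1e-4,fatol=1e-4)); return r.x,-r.fun
def box(x,y,yaw,lx,ly,h,z0=0):
    c,s=np.cos(yaw),np.sin(yaw); P=[]
    for a in(-.5,.5):
        for b in(-.5,.5):
            for z in(z0,z0+h): P.append([x+c*a*lx-s*b*ly,y+s*a*lx+c*b*ly,z])
    return np.array(P)
E
python3 - <<'E'
from h import *
for cam in("top","scene"):
    get_image(cam); p=camera_params(cam); seen=[]
    for q in("mould_a","mould_d"):
        for s in silhouettes(q,cam):
            if s["p"]<.2 or any(np.hypot(*(np.array(s["pixel"])-o))<6 for o in seen): continue
            seen.append(np.array(s["pixel"])); w=unproj(p,s["pixel"],.025)[0]
            v,i=fit(p,s["mask"],cyl,[w[0],w[1],.045],[.01,.01,.01]); print(cam,q,round(s["p"],2),np.round(s["pixel"]),np.round(v,4),round(i,2))
    for q,gen in(("tray",lambda x,y,a:box(x,y,a,.09,.4,.008)),("tray_handle",lambda x,y,a:box(x,y,a,.016,.07,.04,.008)),("model",lambda x,y,a:box(x,y,a,.056,.056,.04))):
        for s in silhouettes(q,cam)[:2]:
            w=unproj(p,s["pixel"],.01)[0]
            v,i=fit(p,s["mask"],gen,[w[0],w[1],0.06 if q!="tray_handle" else 1.6],[.01,.01,.1]); print(cam,q,round(s["p"],2),np.round(s["pixel"]),np.round(v,4),round(i,2))
    for q in("jig","clamp_grip"):
        for s in silhouettes(q,cam)[:2]:
            print(cam,q,round(s["p"],2),np.round(s["pixel"]),unproj(p,s["pixel"],.03)[0].round(3)); 
            ys,xs=np.nonzero(s["mask"]);print(xs.min(),xs.max(),ys.min(),ys.max())
im=get_image("top")[200:280,330:460]; save("jigtop",cv2.resize(im,None,fx=6,fy=6,interpolation=cv2.INTER_CUBIC))
E
```

```text
top mould_a 0.84 [151. 152.] [0.6903 0.3367 0.0454] 0.95
top mould_a 0.78 [285. 178.] [0.6389 0.0011 0.0365] 0.93
top mould_a 0.65 [216. 176.] [0.6301 0.1679 0.0566] 0.96
top mould_a 0.6 [142. 205.] [0.5519 0.3509 0.0465] 0.94
top tray 0.68 [242. 248.] [0.4613 0.0969 0.1019] 0.9
top tray_handle 0.51 [320. 242.] [ 0.4782 -0.083   1.6278] 0.74
top model 0.65 [325. 176.] [ 0.6431 -0.0965 -0.3308] 0.89
top jig 0.69 [393. 245.] [ 0.478 -0.265  0.03 ]
348 441 219 259
top jig 0.54 [319. 245.] [ 0.475 -0.085  0.03 ]
314 322 229 256
top clamp_grip 0.67 [406. 245.] [ 0.479 -0.299  0.03 ]
369 442 235 252
scene mould_a 0.84 [338. 159.] [0.5481 0.3506 0.0475] 0.94
scene mould_a 0.83 [302. 260.] [ 6.364e-01 -2.000e-04  3.570e-02] 0.95
scene mould_a 0.83 [350. 181.] [0.6127 0.2866 0.048 ] 0.95
scene mould_a 0.77 [184. 299.] [ 0.4923 -0.2108  0.0292] 0.73
scene mould_a 0.74 [332. 206.] [0.6278 0.166  0.0574] 0.95
scene mould_a 0.62 [384. 180.] [0.688  0.3363 0.0465] 0.95
scene tray 0.86 [255. 215.] [0.4601 0.0954 0.0943] 0.87
scene tray_handle 0.53 [219. 248.] [ 0.4755 -0.0829  1.5598] 0.64
scene model 0.65 [280. 299.] [ 0.6466 -0.103  -0.0269] 0.75
scene model 0.23 [150. 302.] [ 0.458  -0.2218  0.4677] 0.26
scene jig 0.74 [151. 317.] [ 0.472 -0.274  0.03 ]
96 216 278 356
scene clamp_grip 0.87 [148. 307.] [ 0.451 -0.261  0.03 ]
97 185 280 321
scene clamp_grip 0.67 [279. 296.] [ 0.646 -0.108  0.03 ]
260 299 280 316
```

View pics/jigtop.png

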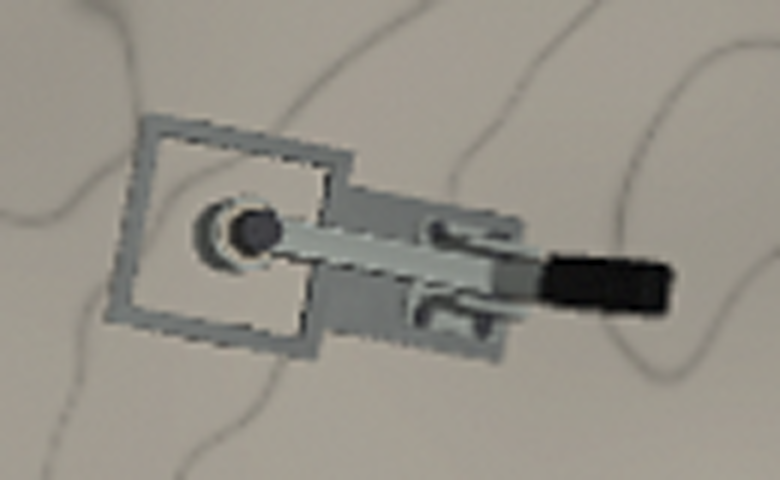

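The crop shows the jig frame's outer corners at (145,113), (352,152), (318,355) and (107,320). The smallest mould is under the foot, and the clamp handle points right.

```bash
cat >> h.py <<'E'
def go(x,y,z,yaw,tilt=None):
    "row from the present pose to TCP xyz, tool down, tool y at world angle yaw"
    s=observe(); A=R.from_rotvec(s["ee_rot"]); c,n=np.cos(yaw),np.sin(yaw)
    B=R.from_matrix(np.array([[n,c,0],[-c,n,0],[0,0,-1.]]))
    if abs((A.inv()*B).as_rotvec()[2])>1.58: B=B*R.from_rotvec([0,0,np.pi])
    print(np.round(A.inv().apply(np.array([x,y,z])-s["position"]),4).tolist(),np.round((A.inv()*B).as_rotvec(),4).tolist())
def st():
    s=observe(); print("t",s["clock"],s["position"].round(4),"w",round(s["width"],3),"g",round(s["gripper_force"],1),"F",s["force"].round(1))
E
python3 - <<'E'
from h import *
p=camera_params("top")
c=np.array([[145,113],[352,152],[318,355],[107,320]])/6.+[330,200]-.4
P=unproj(p,c,.008)[:,:2]; print(P.round(4), [np.linalg.norm(P[i]-P[i-1]).round(4) for i in range(4)])
o=P.mean(0); yv=(P[0]+P[3]-P[1]-P[2]); yv/=np.linalg.norm(yv); xv=np.array([yv[1],-yv[0]]); print("jig",o.round(4),"y",yv.round(3),"xang",np.arctan2(xv[1],xv[0]))
go(.612,.2866,.13,.098); 
E
```

```text
[[ 0.5425 -0.1721]
 [ 0.5281 -0.2584]
 [ 0.4442 -0.2448]
 [ 0.457  -0.1573]] [np.float64(0.0868), np.float64(0.0875), np.float64(0.085), np.float64(0.0884)]
jig [ 0.4929 -0.2082] y [0.155 0.988] xang -0.15521406696025944Traceback (most recent call last):
  File "<stdin>", line 6, in <module>
  File "h.py", line 34, in go
    B=R.from_matrix(np.array([[n,c,0],[-c,n,0],[0,0,-1.]]))
  File "scipy/spatial/transform/_rotation.pyx", line 1143, in scipy.spatial.transform._rotation.Rotation.from_matrix
ValueError: Non-positive determinant (left-handed or null coordinate frame) in rotation matrix 0: [[ 0.09784321  0.99520184  0.        ]
 [-0.99520184  0.09784321  0.        ]
 [ 0.          0.         -1.        ]].
```

```bash
sed -i 's/\[\[n,c,0\],\[-c,n,0\]/[[-n,c,0],[c,n,0]/' h.py; python3 - <<'E'
from h import *
go(.612,.2866,.13,.098)
E
```

```text
[-0.4777, -0.147, 0.0968] [0.0001, -0.0001, 1.125]
```

>>> jog_arm(motion=[[[-0.478,-0.147,0.097,0,0,1.125,-1],[-0.478,-0.147,0.097,0,0,1.125,-1],[-0.478,-0.147,0.097,0,0,1.125,-1],[-0.478,-0.147,0.097,0,0,1.125,-1],[-0.478,-0.147,0.097,0,0,1.125,-1],[-0.478,-0.147,0.097,0,0,1.125,-1],[-0.478,-0.147,0.097,0,0,1.125,-1],[-0.478,-0.147,0.097,0,0,1.125,-1],[-0.478,-0.147,0.097,0,0,1.125,-1],[-0.478,-0.147,0.097,0,0,1.125,-1]]], force=25)

```text
clock: 1.78
position: [0.5409, 0.3403, 0.1472]
ee_rot: [2.119, 2.32, 0.001]
force: [-0.0, 0.6, -0.2]
width: 1.003
gripper_force: 0.0
```

```bash
python3 - <<'E'
from h import *
st(); go(.612,.2866,.1,.098); save("w0",get_image("wrist"))
E
```

```text
t 1.7833 [0.5409 0.3403 0.1472] w 1.003 g 0.0 F [-0.   0.6 -0.2]
[-0.0599, 0.0659, 0.0472] [0.0005, -0.0003, -0.0076]
```

View pics/w0.png

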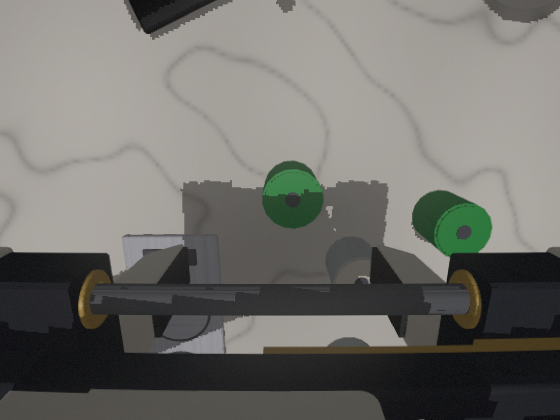

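The wrist view shows a green look-alike at (292,195), straight under the open gripper, and mould_c at about (350,265). I'll move across to mould_c and descend.

>>> jog_arm(motion=[[[-0.03,0.033,0,0,0,-0.007,-1],[-0.06,0.066,0,0,0,-0.007,-1],[-0.06,0.066,0,0,0,-0.007,-1],[-0.06,0.066,0.02,0,0,-0.007,-1],[-0.06,0.066,0.05,0,0,-0.007,-1],[-0.06,0.066,0.08,0,0,-0.007,-1],[-0.06,0.066,0.11,0,0,-0.007,-1],[-0.06,0.066,0.127,0,0,-0.007,-1],[-0.06,0.066,0.127,0,0,-0.007,-1],[-0.06,0.066,0.127,0,0,-0.007,1]]])

```text
clock: 2.67
position: [0.6106, 0.2879, 0.0199]
ee_rot: [-2.101, -2.335, 0.003]
force: [0.5, 0.3, 0.1]
width: 0.966
gripper_force: 0.0
```

>>> jog_arm(motion=[[[0,0,0,0,0,0,1],[0,0,0,0,0,0,1],[0,0,0,0,0,0,1],[0,0,0,0,0,0,1],[0,0,0,0,0,0,1],[0,0,0,0,0,0,1],[0,0,0,0,0,0,1],[0,0,-0.02,0,0,0,1],[0,0,-0.05,0,0,0,1],[0,0,-0.09,0,0,0,1]]])

```text
clock: 3.5
position: [0.6087, 0.287, 0.1082]
ee_rot: [-2.1, -2.333, 0.01]
force: [0.1, 0.3, -2.1]
width: 0.517
gripper_force: 25.0
```

```bash
python3 - <<'E'
from h import *
st(); go(.4646,.0564,.1,.098)
E
```

```text
t 3.5 [0.6087 0.287  0.1082] w 0.517 g 25.0 F [ 0.1  0.3 -2.1]
[-0.2142, -0.1674, 0.0098] [-0.0061, 0.0026, 0.007]
```

>>> jog_arm(motion=[[[-0.027,-0.021,0,-0.006,0,0.007,1],[-0.055,-0.042,0,-0.006,0,0.007,1],[-0.081,-0.063,0,-0.006,0,0.007,1],[-0.108,-0.084,0,-0.006,0,0.007,1],[-0.135,-0.105,0,-0.006,0,0.007,1],[-0.162,-0.126,0,-0.006,0,0.007,1],[-0.188,-0.147,0,-0.006,0,0.007,1],[-0.214,-0.167,0,-0.006,0,0.007,1],[-0.214,-0.167,0,-0.006,0,0.007,1],[-0.214,-0.167,0,-0.006,0,0.007,1]]])

```text
clock: 4.33
position: [0.4663, 0.056, 0.1105]
ee_rot: [2.112, 2.322, 0.006]
force: [-0.0, -0.1, -3.0]
width: 0.523
gripper_force: 25.0
```

```bash
python3 - <<'E'
from h import *
st(); go(.4646,.0564,.0285,.098); im=get_image("top")[200:300,150:340]; save("t1",cv2.resize(im,None,fx=4.2,fy=4.2,interpolation=cv2.INTER_CUBIC))
p=camera_params("top")
for k in(-.12,-.04,.04,.12): print(proj(p,[[.4607-.098*k,.0962+.995*k,.008]]).round(1)[0])
E
```

```text
t 4.3333 [0.4663 0.056  0.1105] w 0.523 g 25.0 F [-0.  -0.1 -3. ]
[0.0005, -0.002, 0.0819] [0.0051, -0.0001, -0.0033]
[293.1 245.6]
[260.6 248.1]
[228.1 250.6]
[195.7 253.1]
```

```bash
python3 - <<'E'
import cv2,numpy as np
from h import *
im=cv2.imread("pics/top0.png",0); p=camera_params("top")
# radial fit of the engraved dark rings (outer r 34 mm) in the start picture, rectified at tray height, 1 px = 0.5 mm
xs=np.arange(.38,.55,.0005); ys=np.arange(-.12,.31,.0005); X,Y=np.meshgrid(xs,ys,indexing="ij")
q=proj(p,np.c_[X.ravel(),Y.ravel(),0*X.ravel()+.008]).reshape(*X.shape,2).astype(np.float32)
r=cv2.remap(im,q[...,0],q[...,1],cv2.INTER_CUBIC); d=cv2.GaussianBlur(r.astype(np.float32),(0,0),15)-r
k=np.zeros((151,151),np.float32); cv2.circle(k,(75,75),66,1,3); k=cv2.GaussianBlur(k,(0,0),2)
s=cv2.filter2D(d,-1,k)
for a in(-.12,-.04,.04,.12):
    x,y=.4607-.098*a,.0962+.995*a; i,j=int((x-.38)/.0005),int((y+.12)/.0005); w=s[i-24:i+25,j-24:j+25]; u=np.unravel_index(w.argmax(),w.shape)
    print((round(x,4),round(y,4)),"ring",xs[i-24+u[0]].round(4),ys[j-24+u[1]].round(4))
E
```

```text
(0.4725, -0.0232) ring 0.474 -0.0235
(0.4646, 0.0564) ring 0.466 0.056
(0.4568, 0.136) ring 0.458 0.1355
(0.4489, 0.2156) ring 0.4505 0.215
```

>>> jog_arm(motion=[[[0,0,0.02,0.005,0,-0.003,1],[0,0,0.04,0.005,0,-0.003,1],[0,0,0.06,0.005,0,-0.003,1],[0,0,0.07,0.005,0,-0.003,1],[0,0,0.076,0.005,0,-0.003,1],[0,0,0.081,0.005,0,-0.003,1],[0,0,0.081,0.005,0,-0.003,1],[0,0,0.081,0.005,0,-0.003,1],[0,0,0.081,0.005,0,-0.003,-0.3],[0,0,0.081,0.005,0,-0.003,-0.8]]])

```text
clock: 5.22
position: [0.4687, 0.0579, 0.0301]
ee_rot: [2.106, 2.33, 0.003]
force: [0.4, 0.5, 0.1]
width: 0.617
gripper_force: 0.0
```

```bash
python3 - <<'E'
from h import *
st()
E
```

```text
t 5.2167 [0.4687 0.0579 0.0301] w 0.617 g 0.0 F [0.4 0.5 0.1]
```

>>> jog_arm(motion=[[[0,0,0,0,0,0,-0.8],[0,0,0,0,0,0,-0.8],[0,0,0,0,0,0,-0.8],[0,0,0,0,0,0,-0.8],[0,0,-0.03,0,0,0,-0.8],[0,0,-0.065,0,0,0,-1],[0,0,-0.095,0,0,0,-1],[0,0,-0.095,0,0,0,-1]]])

```text
clock: 5.88
position: [0.4708, 0.058, 0.1292]
ee_rot: [2.104, 2.327, 0.011]
force: [0.9, 0.3, 1.2]
width: 0.998
gripper_force: 0.0
```

```bash
python3 - <<'E'
from h import *
st(); go(.629,.167,.125,.098)
E
```

```text
t 5.8833 [0.4708 0.058  0.1292] w 0.998 g 0.0 F [0.9 0.3 1.2]
[0.0926, 0.1682, 0.0057] [0.0084, -0.0015, 0.0023]
```

>>> jog_arm(motion=[[[0.015,0.028,0,0.008,0,0.002,-1],[0.03,0.056,0,0.008,0,0.002,-1],[0.046,0.084,0,0.008,0,0.002,-1],[0.062,0.112,0,0.008,0,0.002,-1],[0.077,0.14,0,0.008,0,0.002,-1],[0.093,0.168,0,0.008,0,0.002,-1],[0.093,0.168,0,0.008,0,0.002,-1],[0.093,0.168,0,0.008,0,0.002,-1]]])

```text
clock: 6.55
position: [0.6262, 0.1684, 0.1235]
ee_rot: [-2.104, -2.327, 0.009]
force: [-1.1, -0.6, 0.0]
width: 0.997
gripper_force: 0.0
```

```bash
python3 - <<'E'
from h import *
st(); go(.629,.167,.02,.098)
E
```

```text
t 6.55 [0.6262 0.1684 0.1235] w 0.997 g 0.0 F [-1.1 -0.6  0. ]
[-0.0016, 0.0034, 0.1035] [-0.0075, 0.0002, 0.0027]
```

>>> jog_arm(motion=[[[-0.002,0.003,0.03,-0.007,0,0.003,-1],[-0.002,0.003,0.06,-0.007,0,0.003,-1],[-0.002,0.003,0.09,-0.007,0,0.003,-1],[-0.002,0.003,0.103,-0.007,0,0.003,-1],[-0.002,0.003,0.103,-0.007,0,0.003,-1],[-0.002,0.003,0.103,-0.007,0,0.003,1],[-0.002,0.003,0.103,-0.007,0,0.003,1],[-0.002,0.003,0.103,-0.007,0,0.003,1],[-0.002,0.003,0.103,-0.007,0,0.003,1],[-0.002,0.003,0.103,-0.007,0,0.003,1]]], force=25)

```text
clock: 7.38
position: [0.6288, 0.1657, 0.0228]
ee_rot: [2.112, 2.325, 0.003]
force: [0.1, -0.1, 0.4]
width: 0.689
gripper_force: 0.0
```

>>> jog_arm(motion=[[[0,0,0,0,0,0,1],[0,0,0,0,0,0,1],[0,0,0,0,0,0,1],[0,0,0,0,0,0,1],[0,0,-0.02,0,0,0,1],[0,0,-0.05,0,0,0,1],[0,0,-0.09,0,0,0,1],[0,0,-0.11,0,0,0,1],[0,0,-0.11,0,0,0,1]]])

```text
clock: 8.13
position: [0.6308, 0.1658, 0.1366]
ee_rot: [2.11, 2.322, 0.01]
force: [2.3, 0.7, -2.6]
width: 0.612
gripper_force: 25.0
```

```bash
python3 - <<'E'
from h import *
st(); go(.474,-.0235,.13,.098)
E
```

```text
t 8.1333 [0.6308 0.1658 0.1366] w 0.612 g 25.0 F [ 2.3  0.7 -2.6]
[-0.1735, -0.1743, 0.005] [0.0073, -0.0017, -0.0023]
```

>>> jog_arm(motion=[[[-0.025,-0.025,0,0.007,0,-0.002,1],[-0.05,-0.05,0,0.007,0,-0.002,1],[-0.075,-0.075,0,0.007,0,-0.002,1],[-0.1,-0.1,0,0.007,0,-0.002,1],[-0.125,-0.125,0,0.007,0,-0.002,1],[-0.15,-0.15,0,0.007,0,-0.002,1],[-0.174,-0.174,0,0.007,0,-0.002,1],[-0.174,-0.174,0,0.007,0,-0.002,1],[-0.174,-0.174,0,0.007,0,-0.002,1]]])

```text
clock: 8.88
position: [0.4695, -0.026, 0.1308]
ee_rot: [-2.11, -2.319, 0.01]
force: [0.8, 1.4, -2.5]
width: 0.616
gripper_force: 25.0
```

```bash
python3 - <<'E'
from h import *
st(); go(.474,-.0235,.0305,.098)
E
```

```text
t 8.8833 [ 0.4695 -0.026   0.1308] w 0.616 g 25.0 F [ 0.8  1.4 -2.5]
[0.002, 0.0056, 0.1003] [-0.0091, -0.0002, -0.0035]
```

>>> jog_arm(motion=[[[0.002,0.005,0.03,-0.009,0,-0.003,1],[0.002,0.005,0.06,-0.009,0,-0.003,1],[0.002,0.005,0.08,-0.009,0,-0.003,1],[0.002,0.005,0.09,-0.009,0,-0.003,1],[0.002,0.005,0.096,-0.009,0,-0.003,1],[0.002,0.005,0.1,-0.009,0,-0.003,1],[0.002,0.005,0.1,-0.009,0,-0.003,1],[0.002,0.005,0.1,-0.009,0,-0.003,1]]])

```text
clock: 9.55
position: [0.4764, -0.0219, 0.0321]
ee_rot: [2.105, 2.329, 0.004]
force: [0.8, -0.6, -2.6]
width: 0.614
gripper_force: 25.0
```

```bash
python3 - <<'E'
from h import *
st(); go(.474,-.0235,.0305,.098)
E
```

```text
t 9.55 [ 0.4764 -0.0219  0.0321] w 0.614 g 25.0 F [ 0.8 -0.6 -2.6]
[-0.0014, -0.0025, 0.0016] [0.0032, -0.0001, 0.003]
```

>>> jog_arm(motion=[[[-0.001,-0.002,0.002,0.003,0,0.003,1],[-0.001,-0.002,0.003,0.003,0,0.003,1],[-0.001,-0.002,0.003,0.003,0,0.003,1],[-0.001,-0.002,0.003,0.003,0,0.003,-0.5],[-0.001,-0.002,0.003,0.003,0,0.003,-1],[-0.001,-0.002,0.003,0.003,0,0.003,-1],[-0.001,-0.002,0.003,0.003,0,0.003,-1],[-0.001,-0.002,-0.03,0.003,0,0.003,-1],[-0.001,-0.002,-0.065,0.003,0,0.003,-1],[-0.001,-0.002,-0.095,0.003,0,0.003,-1]]])

```text
clock: 10.38
position: [0.4733, -0.0236, 0.1279]
ee_rot: [-2.11, -2.326, 0.003]
force: [0.9, 0.8, 0.2]
width: 0.994
gripper_force: 0.0
```

```bash
python3 - <<'E'
from h import *
st(); go(.6375,.0005,.125,.098)
E
```

```text
t 10.3833 [ 0.4733 -0.0236  0.1279] w 0.994 g 0.0 F [0.9 0.8 0.2]
[0.0081, 0.1658, 0.0025] [-0.0019, 0.0005, -0.0006]
```

>>> jog_arm(motion=[[[0.002,0.033,0,-0.002,0,0,-1],[0.004,0.066,0,-0.002,0,0,-1],[0.006,0.099,0,-0.002,0,0,-1],[0.008,0.132,0,-0.002,0,0,-1],[0.008,0.166,0,-0.002,0,0,-1],[0.008,0.166,0,-0.002,0,0,-1],[0.008,0.166,0,-0.002,0,0,-1]]])

```text
clock: 10.97
position: [0.6391, 0.0011, 0.1255]
ee_rot: [2.109, 2.327, 0.0]
force: [-0.6, 0.1, -1.1]
width: 0.997
gripper_force: 0.0
```

```bash
python3 - <<'E'
from h import *
st(); go(.6375,.0005,.02,.098)
E
```

```text
t 10.9667 [0.6391 0.0011 0.1255] w 0.997 g 0.0 F [-0.6  0.1 -1.1]
[-0.0004, -0.0017, 0.1055] [0.0007, 0.0006, 0.0005]
```

>>> jog_arm(motion=[[[0,-0.002,0.03,0,0,0,-1],[0,-0.002,0.06,0,0,0,-1],[0,-0.002,0.09,0,0,0,-1],[0,-0.002,0.105,0,0,0,-1],[0,-0.002,0.105,0,0,0,-1],[0,-0.002,0.105,0,0,0,1],[0,-0.002,0.105,0,0,0,1],[0,-0.002,0.105,0,0,0,1],[0,-0.002,0.105,0,0,0,1],[0,-0.002,0.105,0,0,0,1]]])

```text
clock: 11.8
position: [0.6368, 0.0008, 0.0225]
ee_rot: [2.109, 2.326, 0.003]
force: [0.2, -0.6, 0.4]
width: 0.687
gripper_force: 0.0
```

>>> jog_arm(motion=[[[0,0,0,0,0,0,1],[0,0,0,0,0,0,1],[0,0,0,0,0,0,1],[0,0,0,0,0,0,1],[0,0,0,0,0,0,1],[0,0,-0.02,0,0,0,1],[0,0,-0.05,0,0,0,1],[0,0,-0.09,0,0,0,1],[0,0,-0.11,0,0,0,1],[0,0,-0.11,0,0,0,1]]])

```text
clock: 12.63
position: [0.6389, 0.0004, 0.1363]
ee_rot: [2.106, 2.323, 0.01]
force: [1.3, -1.2, -1.7]
width: 0.417
gripper_force: 25.0
```

```bash
python3 - <<'E'
from h import *
st(); go(.458,.1355,.13,.098)
E
```

```text
t 12.6333 [6.389e-01 4.000e-04 1.363e-01] w 0.417 g 25.0 F [ 1.3 -1.2 -1.7]
[0.1521, -0.1669, 0.0049] [0.0086, 0.0002, -0.0004]
```

>>> jog_arm(motion=[[[0.022,-0.024,0,0.008,0,0,1],[0.044,-0.048,0,0.008,0,0,1],[0.066,-0.072,0,0.008,0,0,1],[0.088,-0.096,0,0.008,0,0,1],[0.11,-0.12,0,0.008,0,0,1],[0.132,-0.144,0,0.008,0,0,1],[0.152,-0.167,0,0.008,0,0,1],[0.152,-0.167,0,0.008,0,0,1],[0.152,-0.167,0,0.008,0,0,1]]])

```text
clock: 13.38
position: [0.4531, 0.1368, 0.1305]
ee_rot: [-2.102, -2.327, 0.01]
force: [-0.0, -1.4, -2.0]
width: 0.42
gripper_force: 25.0
```

```bash
python3 - <<'E'
from h import *
st(); go(.458,.1355,.0295,.098)
E
```

```text
t 13.3833 [0.4531 0.1368 0.1305] w 0.42 g 25.0 F [-0.  -1.4 -2. ]
[-0.0018, 0.0056, 0.101] [-0.0087, -0.0002, 0.0033]
```

>>> jog_arm(motion=[[[-0.002,0.003,0.03,-0.009,0,0.003,1],[-0.002,0.003,0.06,-0.009,0,0.003,1],[-0.002,0.003,0.08,-0.009,0,0.003,1],[-0.002,0.003,0.095,-0.009,0,0.003,1],[-0.002,0.003,0.1,-0.009,0,0.003,1],[-0.002,0.003,0.103,-0.009,0,0.003,1],[-0.002,0.003,0.103,-0.009,0,0.003,1],[-0.002,0.003,0.103,-0.009,0,0.003,1]]])

```text
clock: 14.05
position: [0.4583, 0.1332, 0.0283]
ee_rot: [2.114, 2.321, 0.003]
force: [0.4, 0.7, -0.9]
width: 0.419
gripper_force: 25.0
```

>>> jog_arm(motion=[[[0,0,0,0,0,0,-0.2],[0,0,0,0,0,0,-1],[0,0,0,0,0,0,-1],[0,0,0,0,0,0,-1],[0,0,0,0,0,0,-1],[0,0,-0.03,0,0,0,-1],[0,0,-0.07,0,0,0,-1],[0,0,-0.11,0,0,0,-1],[0,0,-0.15,0,0,0,-1],[0,0,-0.19,0,0,0,-1]]])

```text
clock: 14.88
position: [0.4566, 0.1335, 0.2202]
ee_rot: [2.113, 2.323, 0.002]
force: [0.8, 0.7, 0.6]
width: 0.999
gripper_force: 0.0
```

```bash
python3 - <<'E'
from h import *
st()
o=np.array([.4929,-.2082]); y=np.array([.155,.988]); x=np.array([.988,-.155])
for j in(-.08,-.11,-.16,-.19): print(j,(o+y*j).round(4))
go(*(o-y*.085),.225,-.155)
s=observe()
p=camera_params("top"); im=get_image("top")
for q in silhouettes("mould_a","top"): print(q["p"].round(2) if hasattr(q["p"],"round") else q["p"],np.round(q["pixel"]))
save("t2",cv2.resize(im[200:300,150:340],None,fx=4.2,fy=4.2,interpolation=cv2.INTER_CUBIC))
E
```

```text
t 14.8833 [0.4566 0.1335 0.2202] w 0.999 g 0.0 F [0.8 0.7 0.6]
-0.08 [ 0.4805 -0.2872]
-0.11 [ 0.4758 -0.3169]
-0.16 [ 0.4681 -0.3663]
-0.19 [ 0.4634 -0.3959]
[-0.4259, -0.0172, -0.0048] [0.002, 0.0, 0.2496]
0.95 [290. 242.]
0.94 [148. 152.]
0.79 [140. 207.]
0.78 [257. 244.]
0.57 [232. 250.]
```

View pics/t2.png

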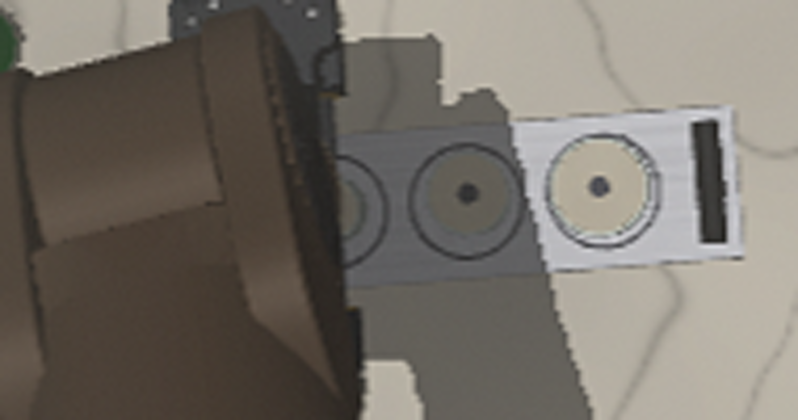

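Two moulds are standing centred, the large one at (600,187) and the next at (468,195), with the third partly hidden by the arm. Next is the clamp: I'll move above the hinge with the fingers shut.

>>> jog_arm(motion=[[[-0.042,-0.002,-0.005,0,0,0.05,1],[-0.083,-0.004,-0.005,0,0,0.1,1],[-0.124,-0.006,-0.005,0,0,0.15,1],[-0.165,-0.008,-0.005,0,0,0.2,1],[-0.206,-0.01,-0.005,0,0,0.25,1],[-0.247,-0.012,-0.005,0,0,0.25,1],[-0.288,-0.013,-0.005,0,0,0.25,1],[-0.33,-0.014,-0.005,0,0,0.25,1],[-0.37,-0.015,-0.005,0,0,0.25,1],[-0.4,-0.016,-0.005,0,0,0.25,1]]])

```text
clock: 15.82
position: [0.4783, -0.2694, 0.223]
ee_rot: [2.387, 2.039, 0.001]
force: [0.3, 0.4, -0.1]
width: 0.327
gripper_force: 0.0
```

```bash
python3 - <<'E'
from h import *
st(); im=get_image("wrist"); save("w2",im)
o=np.array([.4929,-.2082]); y=np.array([.155,.988])
go(*(o-y*.1),.15,-.155); go(*(o-y*.09),.225,-.155)
p=camera_params("wrist")
for s in silhouettes("clamp_grip","wrist"): print(s["p"],s["pixel"],s["mask"].sum())
w=lambda a,b,c:[*(o+y*b+np.array([.988,-.155])*a),c]
f=.35
print("pred tip L/R",proj(p,[w(k,-.095-.105*np.sin(f),.068+.105*np.cos(f)) for k in(-.01,.01)]).round(0), "hinge",proj(p,[w(0,-.095,.068)]).round(0))
E
```

```text
t 15.8167 [ 0.4783 -0.2694  0.223 ] w 0.327 g 0.0 F [ 0.3  0.4 -0.1]
[-0.0312, 0.0047, 0.0737] [0.0035, 0.0046, -0.0071]
[-0.0215, 0.0049, -0.0014] [0.0035, 0.0046, -0.0071]
0.85 [282.7, 213.2] 2859
pred tip L/R [[274. 311.]
 [302. 311.]] hinge [[285. 221.]]
```

View pics/w2.png

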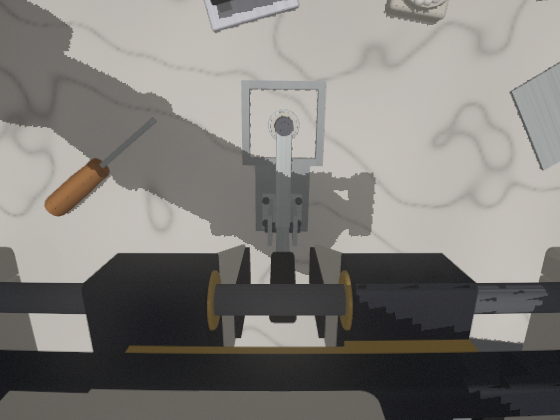

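The wrist view shows the clamp seen from above: foot and mould at (284,125), hinge at about (284,220), and handle tip at (283,320), all close to my prediction.

```bash
python3 - <<'E'
from h import *
s=observe(); A=R.from_rotvec(s["ee_rot"]); T=np.array(camera_params("wrist")["T"])
print("cam in tool",A.inv().apply(T[:3,3]-s["position"]).round(3),A.as_matrix().round(2).tolist(),s["joints"].round(2))
E
```

```text
cam in tool [ 0.074 -0.001 -0.158] [[0.16, 0.99, 0.0], [0.99, -0.16, -0.0], [-0.0, 0.0, -1.0]] [-0.09  0.35  0.68  1.81 -0.25  1.07  0.52]
```

>>> jog_arm(motion=[[[-0.01,0.003,0,0,0,-0.007,1],[-0.022,0.003,0,0,0,-0.007,1],[-0.022,0.003,0,0,0,-0.007,1],[-0.022,0.003,0.02,0,0,-0.007,1],[-0.022,0.003,0.04,0,0,-0.007,1],[-0.022,0.003,0.06,0,0,-0.007,1],[-0.022,0.003,0.074,0,0,-0.007,1],[-0.022,0.003,0.074,0,0,-0.007,1],[-0.022,0.003,0.074,0,0,-0.007,1]]])

```text
clock: 16.67
position: [0.4784, -0.2873, 0.1489]
ee_rot: [-2.379, -2.051, -0.002]
force: [0.7, -0.1, 1.3]
width: 0.001
gripper_force: 0.0
```

```bash
python3 - <<'E'
from h import *
st()
o=np.array([.4929,-.2082]); y=np.array([.155,.988])
for a,z in((-.11,.15),(-.141,.132),(-.162,.105),(-.172,.08),(-.175,.04)): go(*(o+y*a),z,-.155)
E
```

```text
t 16.6667 [ 0.4784 -0.2873  0.1489] w 0.001 g 0.0 F [ 0.7 -0.1  1.3]
[-0.0296, 0.0019, -0.0012] [0.0005, -0.0009, 0.0072]
[-0.0606, 0.0016, 0.0168] [0.0005, -0.0009, 0.0072]
[-0.0816, 0.0015, 0.0438] [0.0005, -0.0009, 0.0072]
[-0.0917, 0.0014, 0.0688] [0.0005, -0.0009, 0.0072]
[-0.0947, 0.0013, 0.1088] [0.0005, -0.0009, 0.0072]
```

>>> jog_arm(motion=[[[-0.012,0.001,0,0,0,0.007,1],[-0.024,0.001,0,0,0,0.007,1],[-0.034,0.001,0.002,0,0,0.007,1],[-0.044,0.001,0.007,0,0,0.007,1],[-0.052,0.001,0.012,0,0,0.007,1],[-0.061,0.001,0.017,0,0,0.007,1],[-0.068,0.001,0.025,0,0,0.007,1],[-0.075,0.001,0.034,0,0,0.007,1],[-0.082,0.001,0.044,0,0,0.007,1]]])

```text
clock: 17.42
position: [0.4673, -0.37, 0.104]
ee_rot: [2.386, 2.042, 0.002]
force: [-0.5, 2.5, 1.5]
width: 0.005
gripper_force: 0.9
```

```bash
python3 - <<'E'
from h import *
st()
o=np.array([.4929,-.2082]); y=np.array([.155,.988])
for a,z in((-.172,.08),(-.175,.04)): go(*(o+y*a),z,-.155)
im=get_image("scene"); save("s3",cv2.resize(im[230:380,60:260],None,fx=4,fy=4,interpolation=cv2.INTER_CUBIC))
E
```

```text
t 17.4167 [ 0.4673 -0.37    0.104 ] w 0.005 g 0.9 F [-0.5  2.5  1.5]
[-0.0083, 0.0001, 0.024] [0.0016, -0.0006, -0.0003]
[-0.0113, 0.0001, 0.064] [0.0016, -0.0006, -0.0003]
```

View pics/s3.png

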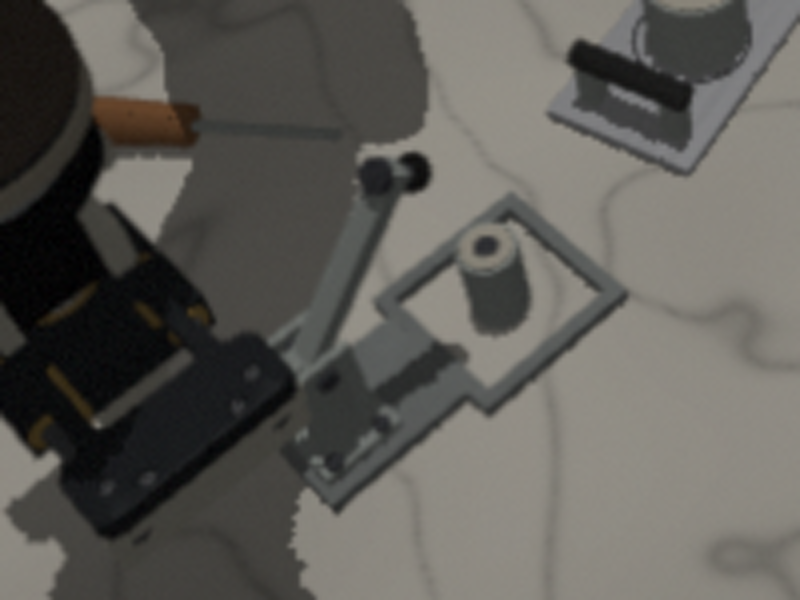

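The arm is now partly raised, with its foot at (400,175) in the crop, and the mould stands free in the seat at (495,280). I'll keep pushing.

>>> jog_arm(motion=[[[-0.004,0,0.008,0,0,0,1],[-0.007,0,0.016,0,0,0,1],[-0.009,0,0.024,0,0,0,1],[-0.01,0,0.032,0,0,0,1],[-0.011,0,0.04,0,0,0,1],[-0.011,0,0.048,0,0,0,1],[-0.011,0,0.056,0,0,0,1],[-0.011,0,0.064,0,0,0,1],[-0.011,0,0.064,0,0,0,1]]])

```text
clock: 18.22
position: [0.4655, -0.3795, 0.0393]
ee_rot: [-2.386, -2.042, -0.002]
force: [0.3, 0.2, -0.0]
width: 0.003
gripper_force: 0.0
```

```bash
python3 - <<'E'
from h import *
st()
o=np.array([.4929,-.2082]); y=np.array([.155,.988])
p=camera_params("scene"); im=get_image("scene")
for th in(1.4,1.57,1.7,1.8): print(th,((proj(p,[[*(o+y*(-.095+.1*np.cos(th))),.068+.1*np.sin(th)]])-[60,230])*4).round(0))
save("s4",cv2.resize(im[230:380,60:260],None,fx=4,fy=4,interpolation=cv2.INTER_CUBIC))
E
```

```text
t 18.2167 [ 0.4655 -0.3795  0.0393] w 0.003 g 0.0 F [ 0.3  0.2 -0. ]
1.4 [[289. 203.]]
1.57 [[252. 227.]]
1.7 [[223. 250.]]
1.8 [[203. 268.]]
```

View pics/s4.png

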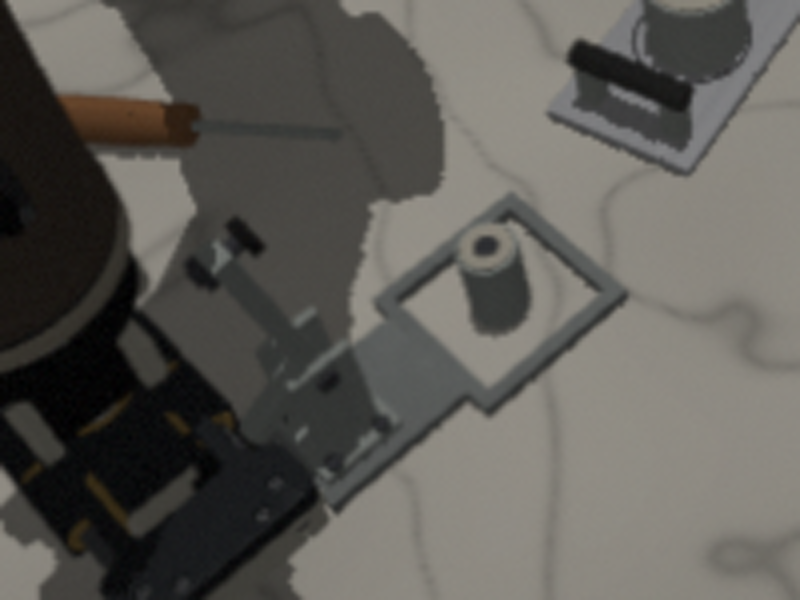

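The arm tip is at about (225,252), which corresponds to roughly 1.7 rad, past upright. I'll retreat upwards and locate mould_a.

>>> jog_arm(motion=[[[-0.002,0,-0.03,0,0,0,1],[-0.004,0,-0.07,0,0,0,1],[-0.004,0,-0.11,0,0,0,1],[-0.004,0,-0.15,0,0,0,1],[-0.004,0,-0.18,0,0,0,1],[-0.004,0,-0.2,0,0,0,1],[-0.004,0,-0.2,0,0,0,-0.2]]])

```text
clock: 18.85
position: [0.4665, -0.3861, 0.2463]
ee_rot: [2.381, 2.037, 0.006]
force: [0.9, -0.7, 0.0]
width: 0.041
gripper_force: 0.0
```

```bash
python3 - <<'E'
from h import *
st(); p=camera_params("scene"); get_image("scene")
for s in silhouettes("mould_a","scene"):
    w=unproj(p,s["pixel"],.025)[0]
    if np.hypot(w[0]-.49,w[1]+.21)<.05:
        v,i=fit(p,s["mask"],lambda x,y:cyl(x,y,.03),w[:2].tolist(),[.01,.01]); print(s["p"],v.round(4),i)
go(.4929,-.2082,.225,-.155)
E
```

```text
t 18.85 [ 0.4665 -0.3861  0.2463] w 0.041 g 0.0 F [ 0.9 -0.7  0. ]
0.62 [ 0.4908 -0.2096] 0.9179729112768225
[0.1782, -0.0001, 0.0169] [0.0039, -0.0, 0.0]
```

>>> jog_arm(motion=[[[0.035,0,0,0.004,0,0,-0.5],[0.07,0,0,0.004,0,0,-0.5],[0.105,0,0,0.004,0,0,-0.5],[0.14,0,0,0.004,0,0,-0.5],[0.177,-0.001,0,0.004,0,0,-0.5],[0.177,-0.001,0,0.004,0,0,-0.5],[0.177,-0.001,0,0.004,0,0,-0.5],[0.177,-0.001,0.04,0.004,0,0,-0.5],[0.177,-0.001,0.08,0.004,0,0,-0.5],[0.177,-0.001,0.12,0.004,0,0,-0.5]]])

```text
clock: 19.78
position: [0.4912, -0.2105, 0.1197]
ee_rot: [-2.388, -2.041, 0.002]
force: [1.1, 1.3, -0.1]
width: 0.746
gripper_force: 0.0
```

```bash
python3 - <<'E'
from h import *
st(); go(.4917,-.209,.022,-.155); save("w5",get_image("wrist"))
E
```

```text
t 19.7833 [ 0.4912 -0.2105  0.1197] w 0.746 g 0.0 F [ 1.1  1.3 -0.1]
[0.0016, 0.0003, 0.0977] [-0.001, 0.0005, -0.0015]
```

>>> jog_arm(motion=[[[0.001,0,0.03,0,0,0,-0.5],[0.001,0,0.06,0,0,0,-0.5],[0.001,0,0.09,0,0,0,-0.5],[0.001,0,0.097,0,0,0,-0.5],[0.001,0,0.097,0,0,0,1],[0.001,0,0.097,0,0,0,1],[0.001,0,0.097,0,0,0,1],[0.001,0,0.097,0,0,0,1],[0.001,0,0.097,0,0,0,1],[0.001,0,0.097,0,0,0,1]]], force=25)

```text
clock: 20.67
position: [0.4923, -0.208, 0.0251]
ee_rot: [-2.386, -2.043, -0.0]
force: [-0.2, 0.3, 0.2]
width: 0.365
gripper_force: 0.0
```

>>> jog_arm(motion=[[[0,0,0,0,0,0,1],[0,0,0,0,0,0,1],[0,0,0,0,0,0,1],[0,0,-0.02,0,0,0,1],[0,0,-0.05,0,0,0,1],[0,0,-0.09,0,0,0,1],[0,0,-0.13,0,0,0,1],[0,0,-0.13,0,0,0,1]]])

```text
clock: 21.33
position: [0.495, -0.2102, 0.1608]
ee_rot: [2.383, 2.038, 0.007]
force: [1.4, -1.8, -0.8]
width: 0.32
gripper_force: 25.0
```

```bash
python3 - <<'E'
from h import *
st(); go(.45,.215,.15,.098)
E
```

```text
t 21.3333 [ 0.495  -0.2102  0.1608] w 0.32 g 25.0 F [ 1.4 -1.8 -0.8]
[0.413, -0.1106, 0.0097] [0.0073, 0.0015, -0.254]
```

>>> jog_arm(motion=[[[0.038,-0.01,0,0.007,0,-0.05,1],[0.076,-0.02,0,0.007,0,-0.1,1],[0.114,-0.03,0,0.007,0,-0.15,1],[0.152,-0.04,0,0.007,0,-0.2,1],[0.19,-0.051,0,0.007,0,-0.254,1],[0.228,-0.061,0,0.007,0,-0.254,1],[0.266,-0.071,0,0.007,0,-0.254,1],[0.304,-0.081,0,0.007,0,-0.254,1],[0.342,-0.091,0,0.007,0,-0.254,1],[0.38,-0.101,0,0.007,0,-0.254,1]]])

```text
clock: 22.17
position: [0.4501, 0.1848, 0.1547]
ee_rot: [-2.104, -2.323, 0.008]
force: [0.1, 0.6, -0.9]
width: 0.323
gripper_force: 25.0
```

```bash
python3 - <<'E'
from h import *
st(); go(.45,.215,.033,.098)
E
```

```text
t 22.1667 [0.4501 0.1848 0.1547] w 0.323 g 25.0 F [ 0.1  0.6 -0.9]
[0.0298, 0.004, 0.1218] [-0.0086, -0.0022, 0.0009]
```

>>> jog_arm(motion=[[[0.03,0.003,0,-0.008,0,0,1],[0.03,0.003,0,-0.008,0,0,1],[0.03,0.003,0.03,-0.008,0,0,1],[0.03,0.003,0.06,-0.008,0,0,1],[0.03,0.003,0.09,-0.008,0,0,1],[0.03,0.003,0.11,-0.008,0,0,1],[0.03,0.003,0.118,-0.008,0,0,1],[0.03,0.003,0.118,-0.008,0,0,1],[0.03,0.003,0.118,-0.008,0,0,1]]])

```text
clock: 22.92
position: [0.4501, 0.213, 0.0371]
ee_rot: [-2.108, -2.327, -0.001]
force: [0.5, 0.8, -0.8]
width: 0.319
gripper_force: 25.0
```

```bash
python3 - <<'E'
from h import *
st(); go(.45,.215,.0315,.098)
E
```

```text
t 22.9167 [0.4501 0.213  0.0371] w 0.319 g 25.0 F [ 0.5  0.8 -0.8]
[0.002, 0.0001, 0.0056] [-0.0008, -0.0018, 0.0004]
```

>>> jog_arm(motion=[[[0.002,0,0.003,0,0,0,1],[0.002,0,0.006,0,0,0,1],[0.002,0,0.006,0,0,0,1],[0.002,0,0.006,0,0,0,0],[0.002,0,0.006,0,0,0,-0.8],[0.002,0,0.006,0,0,0,-0.8],[0.002,0,0.006,0,0,0,-0.8],[0.002,0,0.006,0,0,0,-0.8],[0.002,0,-0.03,0,0,0,-0.8],[0.002,0,-0.07,0,0,0,-0.8]]])

```text
clock: 23.75
position: [0.4478, 0.2139, 0.1055]
ee_rot: [-2.107, -2.326, 0.008]
force: [0.4, 0.1, -0.5]
width: 0.776
gripper_force: 0.0
```

>>> jog_arm(motion=[[[0,0,-0.04,0,0,0,-0.8],[0,0,-0.08,0,0,0,-0.8],[0.04,0,-0.1,0,0,0,-0.8],[0.08,0,-0.1,0,0,0,-0.8],[0.12,0,-0.1,0,0,0,-0.8],[0.16,0,-0.1,0,0,0,-0.8],[0.2,0,-0.1,0,0,0,-0.8],[0.24,0,-0.1,0,0,0,-0.8],[0.24,0,-0.1,0,0,0,-0.8],[0.24,0,-0.1,0,0,0,-0.8]]])

```text
clock: 24.58
position: [0.4245, 0.4562, 0.2061]
ee_rot: [-2.102, -2.332, 0.0]
force: [0.2, -0.3, -0.6]
width: 0.899
gripper_force: 0.0
```

```bash
python3 - <<'E'
from h import *
st()
a=np.array([-np.sin(.0985),np.cos(.0985)]); o=np.array([.462,.0958]); b=np.array([a[1],-a[0]])
for cam in("scene","top"):
    p=camera_params(cam); im=get_image(cam); save("f_"+cam,im)
    for s in silhouettes("mould_a",cam):
        w=unproj(p,s["pixel"],.033)[0]
        if abs((w[:2]-o)@b)<.04 and w[1]>-.1:
            v,i=fit(p,s["mask"],lambda x,y,d:cyl(x,y,d,.008),[w[0],w[1],.045],[.01,.01,.01]); d=v[:2]-o; print(cam,round(s["p"],2),v.round(4),round(i,2),"tray",(d@b).round(4),(d@a).round(4))
im=np.vstack([cv2.resize(cv2.imread("pics/f_scene.png")[130:370,90:330],(600,600))]); cv2.imwrite("pics/f.png",im)
E
```

```text
t 24.5833 [0.4245 0.4562 0.2061] w 0.899 g 0.0 F [ 0.2 -0.3 -0.6]
scene 0.87 [ 0.4723 -0.0193  0.055 ] 0.94 tray -0.001 -0.1155
scene 0.77 [0.4568 0.1342 0.0337] 0.93 tray -0.0014 0.0387
scene 0.58 [0.468  0.0534 0.046 ] 0.93 tray 0.0018 -0.0427
scene 0.47 [0.4495 0.2143 0.0281] 0.93 tray -0.0008 0.1192
top 0.72 [0.4697 0.0559 0.0448] 0.94 tray 0.0038 -0.0404
top 0.62 [0.451  0.2148 0.0262] 0.91 tray 0.0007 0.1196
```

View pics/f.png

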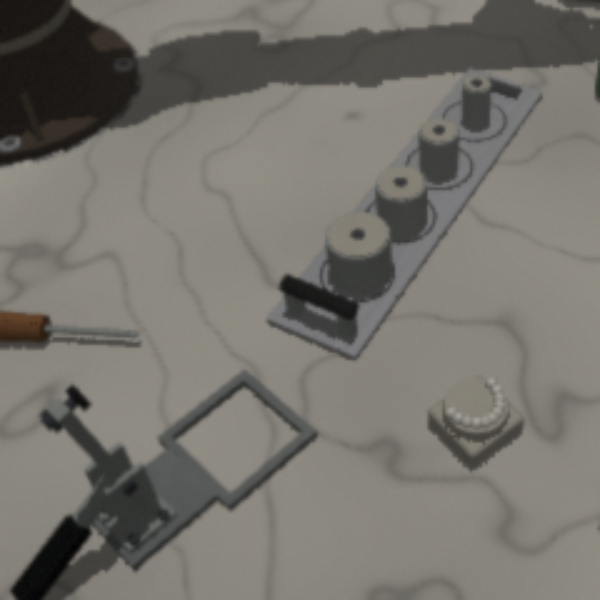

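View pics/f_top.png

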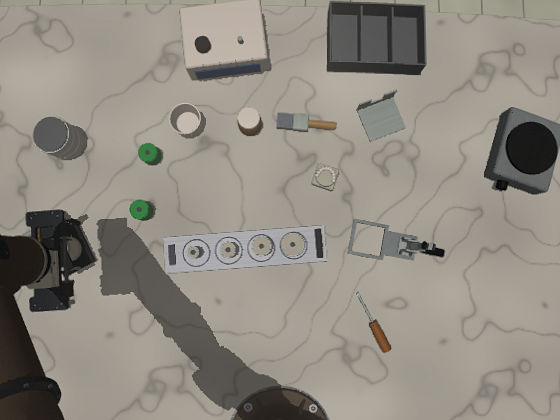

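All four moulds stand upright on their circles in the right order, within about 5 mm by measurement. The clamp is open at about 1.7 rad, with its tip at (65,405) in the crop, and the model at (325,177) has not moved.

```bash
python3 -c "
from cell import *
print(sign_off())"
```

```text
the job is handed in; nothing more can be done
None
```

I handed the job in at about 25 s on the robot's clock: all four moulds stand on their circles in order, largest next to the tray handle, each within about 5 mm of centre in the last pictures, with the clamp open at about 1.7 rad and the jaw model not shifted (no verdict was returned).

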